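Feel out a sun wheel's heavy side and hold it down

TASK

The wooden sun on the stand looks the same all round, but a weight is hidden inside near one edge of its disc, and its stiff spindle keeps it wherever it is left. Turn the sun back and forth by its ray beads to feel which side is heavy, then turn it until the heavy side points straight down and finish still gripping it there, holding it still in that position. Leave the pot, the vase, the votive glass and the little figure alone.

Things in the scene. Friction and masses are not known exactly. Their poses are not given: they have to be found in the camera images.
- hub (a point): Centre of the sun wheel, on its spindle, 128 mm above the ledge. The frame turns with the fixed stand (yaw only), not with the sun: z up, x along the level spindle, y level in the sun's plane. The sun: wooden disc 120 mm across, 36 mm thick along x, and eight equal rays (sticks 11 mm thick) 45 degrees apart, each ending in a round bead centred 95 mm from the spindle at x = 0.
- face (a point): Centre of the disc's front face, 18 mm before hub. Inside the disc, unseen, sits a lead weight, its middle 38 mm from the spindle, at an angle to the rays that differs every time and starts at least 35 degrees from straight down: 0.35 to 0.48 kg, pulling with 0.13 to 0.18 N m when level with the spindle.
- post (a point): Top of the dark wooden stand's post (22 x 30 mm, 143 mm high), behind the disc at x = +41 to +63 mm of hub. The stand is fixed to the ledge; its 18 mm thick foot spans x = -35 to +95 mm, y = -80 to +80 mm of hub.
- sun (a joint): Turn of the sun, rad. With value q the beads stand at angles q + k 45 degrees from straight up towards +y of hub; growing q carries the top towards +y. Starts within 0.39 of 0, can go round either way. Dry friction 0.24 N m keeps it wherever it is left; a bead needs 0.6 to 4.5 N sideways to move, more when the heavy side is being lifted. It does not tell where the weight is.
- ray (a point): Centre of the bead of the ray that points straight up when sun is 0; turns with the sun. All eight beads are alike: short wooden cylinders, 24 mm across, 28 mm long along x of hub with flat ends, each spinning freely on its own cross pin along x, so a bead pinched by its flat ends can be carried round without turning the hand.
- pot: Black micaceous clay pot, 156 mm wide, 125 mm high; origin under its foot. Bystander.
- vase: White ceramic wedding vase with two spouts and an arched handle, 116 mm wide, about 180 mm high; origin under its foot. Bystander.
- votive: Clear glass votive holder, 68 mm wide, 70 mm high; origin under its foot. Bystander.
- figure: Small carved wooden standing figure on a round base, 60 mm wide, 188 mm high; origin under its base. Bystander.
Not all that is in view belongs to the job. Of the things that look like the part that bears hub, the larger one is meant.

How it is judged:
By the outcome, as a careful person would: the job done as asked, in the order asked, and still so for the second after the job is handed in, while the arm keeps its last pose, push and grip.
It also fails if it takes over 72 s, if anything falls off the work surface, if the arm or the gripper's body presses on something with over 40 N, if the wrist force passes 120 N, or if a joint passes its speed limit or range.

ROBOT

A 7-joint arm with a two-finger parallel gripper is mounted at the origin on the work surface. World frame = base frame: x ahead of the robot, y to its left, z up, the work surface at z = 0. Lengths are in mm, angles in rad, forces in N, time in s.
With the tool pointing down it reaches from about 400 to 875 mm from the base axis. Payload 19.3 kg.
Tool frame: the origin (TCP) lies at the very end of the fingers, on their centre line; the grasp point (between the pads) lies 19 mm behind it (grip_point_offset is the z of the grasp point in the tool frame, in mm); z points along the fingers, x is the direction in which the jaws open and shut, and the axes are right-handed (so a half turn about z gives the same grasp; the last joint's range is limited). The gripper opens to 85 mm and grips with 20 to 120 N. Pads are 22 mm wide; open, the fingers measure 114 mm over their backs; the gripper's body (76 mm by 85 mm) begins 54 mm behind the grasp point. The pads swing forward as they close: fully open they stand 13 mm farther back than shut.
Start: joints at [-1.281, 0.521, -0.036, 1.599, 0.021, 1.021, -0.113], TCP at [220.072, 584.964, 231.291] pointing down, gripper open.
Joint ranges: [-2.91, 2.91], [-0.3, 2.13], [-1.5, 1.42], [0.17, 2.43], [-1.26, 4.41], [0.16, 1.93], [-2.52, 2.52]. Speed limits (rad/s): [1.89, 1.89, 2.39, 2.39, 3.01, 3.01, 3.01].

INTERFACE

Orientations are given as a 3x3 rotation matrix whose columns are the frame's x, y, z axes.
In Python, from workcell import movep, movel, goto_joints, open_gripper, clamp, wait, inverse_kinematics, read_state, camera, PlanningError, finish_job, grip_point_offset gives the robot as it stands. Calls block until the motion is done:
- movep(position, orientation): joint-space move of the TCP to a pose.
- movel(position, frame=None, max_speed=150, guard=None): straight line of the TCP; frame=None keeps the orientation; max_speed is the mean speed in mm/s. With guard (N) it stops when the force on the tool has changed by that much, and returns True; else False.
- goto_joints(angles): joint-space move.
- open_gripper() and clamp(): open the fingers fully, or close them until they stop; the grip force is fixed at half the most.
- wait(seconds).
- inverse_kinematics(position, orientation): joint angles nearest the present ones, or None.
- read_state(): the state.
- camera(name): name is "scene" or "top"; returns a dict with "image" (420x560x3 uint8, blue, green, red), "range_z" (420x560 float32, mm along the optical axis (not along the pixel's ray), 0 where there is no reading), "fx", "fy", "cx", "cy" (pixels), "cam_to_world" (4x4, takes a point from camera to world coordinates). Camera axes: x right, y up, looking along -z (the intrinsics and any distortion apply to the point x, -y, -z); pixel columns grow to the right and rows downward; lengths in mm; the calibration is good to about 2 mm. A picture is of the moment at which its call begins.
A pose or a line that the arm cannot do raises PlanningError and nothing moves.
- finish_job(): hands the job in, once; it reports no verdict.
The state is a dict: "time": time; "qpos": joint angles; "qvel": joint speeds; "joint_efforts": joint torques, N m; "eef_pos": TCP position; "tool_rot": TCP orientation; "ft_force": force on the tool from outside, world axes, zero at the start; "torque": the same for the moment, N m; "finger_gap": finger opening in mm.
Only numpy, scipy, OpenCV 4.12 (cv2) and the standard library are available. Lean on these libraries where they do the work, as an engineer would, in place of code of your own. Each camera call takes 0.05 s, during which the arm holds its last target.

## Working session

There is one attempt and no reset: what is moved stays moved. The work goes in short steps, each a Python script; the robot and the scene stay as the last script left them, time stands still between calls to the robot, and variables do not carry over. Pictures are saved under pics/ and viewed, and the job is handed in when it is done.

```bash
ls; mkdir -p pics
python3 - <<'E'
from workcell import *
import cv2,numpy as np
for n in("scene","top"):
    c=camera(n); cv2.imwrite(f"pics/{n}0.png",c["image"]); np.savez(f"{n}0.npz",**c)
    print(n,c["fx"],c["cx"],c["cy"],np.round(c["cam_to_world"],3).tolist(),[k for k in c])
s=read_state(); print(s, grip_point_offset)
E
```

```text
pics
scene 457.8182982800416 282.255406230732 213.72794899643955 [[-0.165, -0.723, 0.671, 1238.108], [0.986, -0.125, 0.108, 135.224], [0.006, 0.679, 0.734, 987.472], [0.0, 0.0, 0.0, 1.0]] ['image', 'range_z', 'fx', 'fy', 'cx', 'cy', 'cam_to_world']
top 469.6614845932161 283.83392133703603 217.30676120215017 [[0.021, 0.991, -0.13, 315.28], [-1.0, 0.02, -0.013, -5.997], [-0.01, 0.13, 0.991, 1609.364], [0.0, 0.0, 0.0, 1.0]] ['image', 'range_z', 'fx', 'fy', 'cx', 'cy', 'cam_to_world']
{'time': 0.1, 'qpos': array([-1.28119676,  0.52191905, -0.03633062,  1.59993743,  0.02122666,
        1.02110729, -0.11279889]), 'qvel': array([-0.00010788, -0.00165466,  0.00020148, -0.00168499,  0.00053396,
        0.00099122, -0.00056121]), 'joint_efforts': array([ 4.06498031e-03, -9.28486633e+01,  1.98429823e+00, -3.70533442e+01,
        1.81865192e-02,  5.21640279e-03,  3.81846448e-06]), 'eef_pos': array([219.98674304, 584.68940691, 230.81015108]), 'tool_rot': array([[ 3.52080344e-01,  9.35969745e-01, -2.61283325e-04],
       [ 9.35969267e-01, -3.52080429e-01, -9.50142857e-04],
       [-9.81297713e-04,  8.99734616e-05, -9.99999514e-01]]), 'ft_force': array([-0.01717929,  0.72500886,  0.97438815]), 'torque': array([-0.01133381,  0.03051729, -0.03070175]), 'finger_gap': 85.3497673932086} -18.700000000000003
```

View pics/scene0.png

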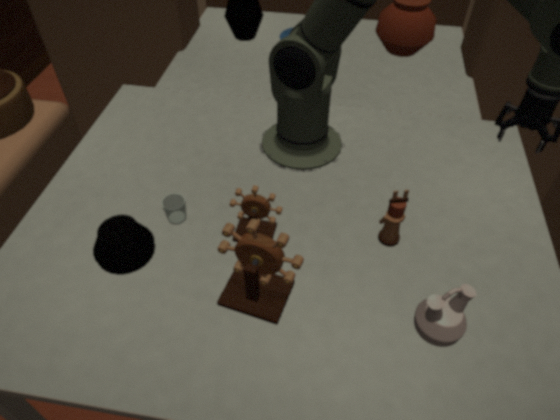

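View pics/top0.png

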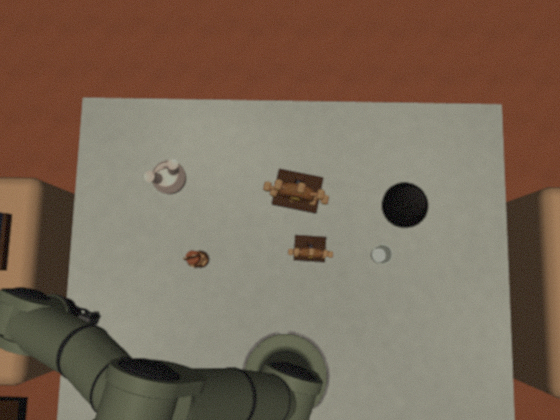

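The scene shows two candidates: the larger sun at scene (258,255) / top (297,191), and a smaller look-alike at scene (257,205) / top (310,250). I choose the larger and check it in a close crop with the point cloud.

```bash
cat > h.py <<'E'
import numpy as np,cv2
def cloud(c):
    H,W=c["range_z"].shape; v,u=np.mgrid[:H,:W]; z=c["range_z"].astype(float)
    x=(u-c["cx"])/c["fx"]*z; y=(v-c["cy"])/c["fy"]*z
    P=np.stack([x,-y,-z,np.ones_like(z)],-1)@np.asarray(c["cam_to_world"]).T
    P=P[...,:3]; P[z==0]=np.nan
    return P
E
python3 - <<'E'
from h import *
for n,(u0,u1,v0,v1) in dict(scene=(205,315,175,330),top=(255,345,160,270)).items():
    c=np.load(n+"0.npz"); im=c["image"][v0:v1,u0:u1]
    im=cv2.convertScaleAbs(im,alpha=1.8,beta=20)
    cv2.imwrite(f"pics/{n}crop.png",cv2.resize(im,None,fx=3.8 if n=="scene" else 5,fy=3.8 if n=="scene" else 5,interpolation=cv2.INTER_CUBIC))
    P=cloud(c)
    for (u,v) in dict(scene=[(258,255),(222,247),(257,205),(250,285),(252,310),(220,297),(390,240),(440,320),(120,245),(175,210)],top=[(297,191),(268,187),(325,200),(310,250),(312,178),(168,180),(405,205),(197,259),(380,255)])[n]: print(n,u,v,np.round(P[v,u]))
    # large sun cloud
    m=(P[...,2]>60)&(P[...,0]>380)&(P[...,0]<800)&(abs(P[...,1])<150)
    print(n,m.sum(),np.nanmin(P[m],0),np.nanmax(P[m],0))
    t=P[...,2]; m=(t<5)&(t>-8); print("table z",np.nanmedian(t[m]))
E
```

```text
scene 258 255 [610. -22. 150.]
scene 222 247 [ 583. -116.  126.]
scene 257 205 [413. -66. 107.]
scene 250 285 [651. -35.  84.]
scene 252 310 [677. -27.  19.]
scene 220 297 [ 654. -113.   17.]
scene 390 240 [398. 300.  17.]
scene 440 320 [678. 396.  97.]
scene 120 245 [ 610. -366.  115.]
scene 175 210 [ 436. -293.   70.]
scene 3779 [ 388.70966861 -147.10204937   60.15265917] [656.20933756  82.10739508 238.22972591]
table z 1.4278183977622234
top 297 191 [575. -25. 233.]
top 268 187 [603.  66. 148.]
top 325 200 [ 569. -117.  124.]
top 310 250 [406. -70. 156.]
top 312 178 [662. -79.  20.]
top 168 180 [630. 398.  97.]
top 405 205 [ 558. -373.  120.]
top 197 259 [371. 281. 143.]
top 380 255 [ 403. -314.   10.]
top 1423 [ 384.74684816 -144.39462249   60.21338776] [651.98095771  81.80179672 239.38786156]
table z -0.0898477974076286
```

Run:
```python
import cv2
print(cv2.imread('pics/scenecrop.png').shape,cv2.imread('pics/topcrop.png').shape)
```

```text
(589, 418, 3) (550, 450, 3)
```

View pics/scenecrop.png

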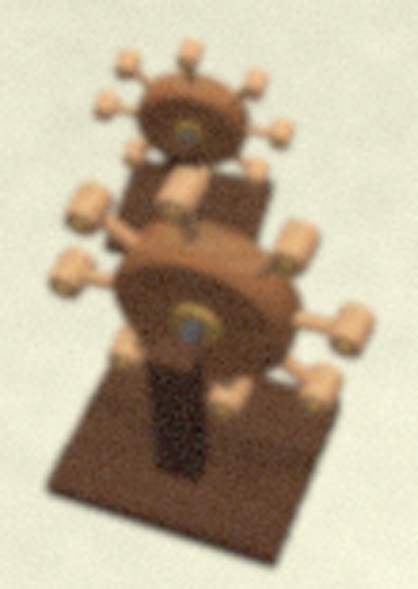

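View pics/topcrop.png

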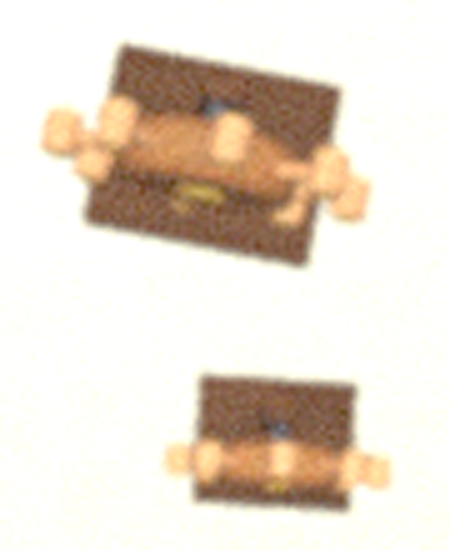

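```bash
cat > fit.py <<'E'
from h import *
from scipy.optimize import least_squares
def sdf(P,p,r0=95):
    # p: hx,hy,yaw,q ; returns dist to the wheel surface (disc + beads)
    hx,hy,yaw,q,hz=p
    d=P-np.array([hx,hy,hz]); c,s=np.cos(yaw),np.sin(yaw)
    x=c*d[:,0]+s*d[:,1]; y=-s*d[:,0]+c*d[:,1]; z=d[:,2]
    def cyl(x,r,h,R):
        a=np.abs(x)-h; b=r-R
        return np.minimum(np.maximum(a,b),0)+np.hypot(np.maximum(a,0),np.maximum(b,0))
    D=[cyl(x,np.hypot(y,z),18,60)]
    for k in range(8):
        t=q+k*np.pi/4
        D.append(cyl(x,np.hypot(y-95*np.sin(t),z-95*np.cos(t)),14,12))
        rad=y*np.sin(t)+z*np.cos(t); tan=y*np.cos(t)-z*np.sin(t)
        D.append(cyl(rad-72,np.hypot(x,tan),15,5.5))
    D=np.array(D); return D[np.abs(D).argmin(0),np.arange(len(P))]
def fit(cs,q0=None,x0=None,zmin=140):
    out=[]
    for c in cs:
        P=cloud(c).reshape(-1,3); m=(P[:,2]>zmin)&(P[:,0]>480)&(P[:,0]<690)&(np.abs(P[:,1]+25)<125)
        out.append(P[m])
    best=None
    for q in (np.arange(-.39,.4,.13) if q0 is None else [q0]):
        P=np.vstack(out)
        r=least_squares(lambda p:sdf(P,p),[*(x0 if x0 is not None else (588,-25,-.22)),q,128],loss="soft_l1",f_scale=2,x_scale=[5,5,.05,.05,2])
        if best is None or r.cost<best.cost:best=r
    return best,[np.median(abs(sdf(o,best.x))) for o in out],[len(o) for o in out]
if __name__=="__main__":
    S=[dict(np.load(n+"0.npz")) for n in("scene","top")]
    for cs in (S,S[:1],S[1:]):
        b,r,n=fit(cs); print(np.round(b.x,3),b.cost,r,n)
    for c,n in zip(S,("scene","top")):
        P=cloud(c).reshape(-1,3)
        m=(P[:,2]>13)&(P[:,2]<23)&(P[:,0]>510)&(P[:,0]<730)&(np.abs(P[:,1]+25)<125)
        R=cv2.minAreaRect(P[m,:2].astype(np.float32)); print(n,R,np.median(P[m,2]))
        y=b.x[2];
E
python3 fit.py
```

```text
[ 5.90531e+02 -2.28160e+01 -1.82000e-01 -1.39000e-01  1.28971e+02] 12470.854964480728 [np.float64(0.9697068509180333), np.float64(1.71800377979981)] [1733, 754]
[ 5.90503e+02 -2.32170e+01 -1.84000e-01  6.47000e-01  1.29108e+02] 8375.215509238165 [np.float64(0.9577221499484487)] [1733]
[ 5.90461e+02 -2.17880e+01 -1.69000e-01 -1.40000e-01  1.28698e+02] 4027.9806366690386 [np.float64(1.6273412294505665)] [754]
scene ((620.54052734375, -28.720191955566406), (161.0986328125, 133.1619110107422), 80.1579818725586) 19.287987011154314
top ((616.5845947265625, -37.87311553955078), (181.13363647460938, 130.13270568847656), 79.5036392211914) 18.28930674033063
```

```bash
cat > rob.py <<'E'
from workcell import *
from h import *
HUB=np.array([590.5,-22.8,128.7]); YAW=-.18; OFF=abs(grip_point_offset)
X=np.array([np.cos(YAW),np.sin(YAW),0]); Y=np.array([-np.sin(YAW),np.cos(YAW),0]); Z=np.array([0,0,1.])
def rot(sgn=1): 
    x=sgn*X; z=-Z; return np.column_stack([x,np.cross(z,x),z])
def bead(a): return HUB+95*(np.sin(a)*Y+np.cos(a)*Z)
def tcp(a,lift=0): return bead(a)-np.array([0,0,OFF])+lift*Z
def tang(a): return np.cos(a)*Y-np.sin(a)*Z   # direction of growing angle
def rad(a): return np.sin(a)*Y+np.cos(a)*Z
E
python3 - <<'E'
from rob import *
for sg in(1,-1):
    for a in np.radians([-75,-60,-30,-8,0,30,60,75]):
        j=inverse_kinematics(tcp(a),rot(sg)); j2=inverse_kinematics(tcp(a,60),rot(sg))
        print(sg,round(np.degrees(a)),None if j is None else np.round(j,2), j2 is not None)
f=[]
for i in range(10):
    s=read_state(); f.append([s['time'],*s['ft_force']]); wait(.02)
print(np.round(f,2))
E
```

```text
1 -75 [-0.25  0.64  0.51  1.81 -0.42  0.8   0.29] True
1 -60 [-0.29  0.61  0.53  1.8  -0.4   0.84  0.26] True
1 -30 [-0.37  0.57  0.56  1.77 -0.37  0.91  0.18] True
1 -8 [-0.43  0.56  0.58  1.75 -0.37  0.94  0.12] True
1 0 [-0.46  0.56  0.58  1.74 -0.37  0.95  0.1 ] True
1 30 [-0.51  0.59  0.56  1.73 -0.38  0.93  0.02] True
1 60 [-0.53  0.64  0.51  1.73 -0.39  0.87 -0.03] True
1 75 [-0.53  0.67  0.49  1.74 -0.41  0.83 -0.04] True
-1 -75 [-0.6   1.    1.22  1.83 -1.05  1.14 -2.31] True
-1 -60 [-0.62  0.95  1.22  1.81 -0.99  1.15 -2.37] True
-1 -30 [-0.68  0.88  1.22  1.78 -0.91  1.17 -2.49] True
-1 -8 [ 0.73  0.82 -1.28  1.69  0.82  1.28  2.24] True
-1 0 [ 0.71  0.82 -1.28  1.68  0.82  1.28  2.22] True
-1 30 [ 0.62  0.86 -1.28  1.67  0.86  1.28  2.13] True
-1 60 [ 0.56  0.93 -1.28  1.67  0.93  1.27  2.04] True
-1 75 [ 0.54  0.97 -1.28  1.68  0.98  1.27  2.  ] True
[[ 0.1  -0.02  0.73  0.97]
 [ 0.12  1.13  0.29 -0.34]
 [ 0.13 -0.    0.14  0.27]
 [ 0.15 -0.44  0.86  0.66]
 [ 0.17 -0.53  0.4  -0.77]
 [ 0.18  0.59 -0.56  0.22]
 [ 0.2  -0.49  0.05 -0.39]
 [ 0.22 -0.66  0.21 -0.44]
 [ 0.23  0.27  0.21  0.27]
 [ 0.25  0.76 -0.03  0.48]]
```

Run:
```python
from rob import *
movel([219.98,584.7,330],max_speed=300)
a=-.139
movep(tcp(a,70),rot())
wait(.2)
print(read_state()['time'],read_state()['eef_pos'],tcp(a,70))
f=[]
for i in range(15): f.append(np.r_[read_state()['ft_force']]); wait(.02)
print(np.mean(f,0),np.std(f,0))
for n in("scene","top"):
    c=camera(n); cv2.imwrite(f"pics/{n}1.png",cv2.convertScaleAbs(c["image"],alpha=1.6,beta=20)); np.savez(f"{n}1.npz",**c)
```

```text
3.5 [588.18661072 -35.3049984  274.07347835] [588.14351988 -35.74986106 274.0837292 ]
[-0.04204826 -0.09015561  0.00167979] [0.36531105 0.42726577 0.57477268]
```

View pics/scene1.png

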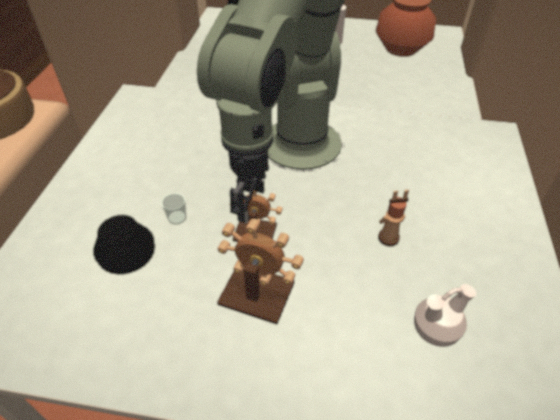

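```bash
cat >> rob.py <<'E'
import json
def meas(a,n=12,cmd=None,tag=""):
    f=[];p=[]
    for i in range(n): s=read_state(); f.append(s['ft_force']); p.append(s['eef_pos']); wait(.015)
    f=np.mean(f,0); p=np.mean(p,0)+[0,0,OFF]-HUB
    aa=np.arctan2(p@Y,p[2])
    r=[s['time'],np.degrees(a),np.degrees(aa),np.hypot(p@Y,p[2]),f@tang(a),f@rad(a),f@X]
    open('log.txt','a').write(json.dumps([tag]+[float(x) for x in r])+"\n")
    print(tag,np.round(r,2)); return r
def arc(a0,a1,step=10,speed=40,n=12,tag=""):
    k=max(1,int(round(abs(np.degrees(a1-a0))/step)))
    for a in np.linspace(a0,a1,k+1)[1:]:
        movel(tcp(a),max_speed=speed); meas(a,n,tag=tag)
E
python3 - <<'E'
from rob import *
a=-.139
print(movel(tcp(a),max_speed=100,guard=8)); meas(a,tag='pre')
clamp(); print(read_state()['finger_gap']); meas(a,tag='grip')
r=np.radians
arc(a,r(12),tag='+')
arc(r(12),r(2),tag='-')
E
```

```text
False
pre [ 4.88e+00 -7.96e+00 -7.91e+00  9.56e+01 -1.40e-01  3.10e-01  6.00e-02]
27.34323831978435
grip [ 5.64 -7.96 -7.95 95.23  0.36  3.72  1.86]
+ [ 6.41  2.02  2.21 95.19  1.25  5.05  3.56]
+ [ 7.18 12.   12.16 95.19  0.78  3.78  5.22]
- [ 7.94  2.    1.48 95.19 -4.08  6.08  4.15]
```

Run:
```python
from rob import *
r=np.radians
def ser(a,n=14):
    o=[]
    for i in range(n):
        s=read_state(); p=s['eef_pos']+[0,0,OFF]-HUB
        o.append([s['time'],np.degrees(np.arctan2(p@Y,p[2])),s['ft_force']@tang(a)]); wait(.02)
    o=np.array(o); print(np.degrees(a).round(1),'t0',o[0,0],'\n ang',o[:,1].round(2),'\n F',o[:,2].round(1))
for d in (0,-2,-4,-3,-2,0):
    movel(tcp(r(d)),max_speed=10); ser(r(d))
```

```text
0.0 t0 8.4417 
 ang [-0.09 -0.09 -0.08 -0.07 -0.07 -0.07 -0.07 -0.1  -0.09 -0.09 -0.1  -0.09
 -0.1  -0.1 ] 
 F [ 0.3 -0.7 -0.2 -0.2  0.2 -0.3 -0.7 -0.6 -0.4 -0.1  0.1 -0.  -0.2  0.3]
-2.0 t0 9.1583 
 ang [-2.08 -2.11 -2.11 -2.1  -2.08 -2.09 -2.09 -2.09 -2.09 -2.11 -2.1  -2.11
 -2.09 -2.1 ] 
 F [ 0.7 -0.3 -0.5  0.3 -0.6  0.2  0.6 -0.6  0.1  0.  -0.6 -0.3  0.5 -0.2]
-4.0 t0 9.875 
 ang [-4.1  -4.1  -4.11 -4.12 -4.11 -4.11 -4.12 -4.13 -4.09 -4.11 -4.1  -4.1
 -4.11 -4.13] 
 F [-0.4 -0.4 -0.2 -0.7 -0.2 -1.9 -0.5 -0.7 -0.8  0.3 -0.9 -0.4 -0.4  0.3]
-3.0 t0 10.425 
 ang [-3.35 -3.35 -3.34 -3.33 -3.35 -3.35 -3.32 -3.34 -3.35 -3.35 -3.34 -3.35
 -3.35 -3.35] 
 F [-1.9 -2.4 -1.9 -2.4 -3.  -2.4 -3.  -3.4 -2.1 -1.9 -2.4 -2.5 -2.  -2. ]
-2.0 t0 10.975 
 ang [-2.39 -2.37 -2.4  -2.38 -2.38 -2.36 -2.39 -2.36 -2.39 -2.38 -2.38 -2.38
 -2.38 -2.37] 
 F [-2.1 -2.8 -3.  -2.8 -3.6 -2.3 -1.9 -2.9 -2.  -2.6 -2.5 -2.6 -2.7 -3.5]
0.0 t0 11.6917 
 ang [-0.34 -0.34 -0.34 -0.36 -0.35 -0.35 -0.35 -0.33 -0.35 -0.35 -0.34 -0.37
 -0.35 -0.35] 
 F [-2.1 -2.6 -3.1 -2.8 -2.4 -2.4 -2.2 -3.1 -3.4 -2.4 -2.9 -2.9 -3.  -2.9]
```

Run:
```python
from rob import *
r=np.radians
def av(a,n=5):
    o=[];f=[]
    for i in range(n):
        s=read_state(); p=s['eef_pos']+[0,0,OFF]-HUB
        o.append(np.degrees(np.arctan2(p@Y,p[2]))); f.append(s['ft_force']@tang(a)); wait(.017)
    return np.mean(o),np.mean(f),s['time']
for seq in (np.arange(.2,1.7,.2),np.arange(1.4,-.5,-.2)):
  for d in seq:
    movel(tcp(r(d)),max_speed=10); o=av(r(d)); print(round(d,2),np.round(o,2))
```

```text
0.2 [-0.23 -3.3  12.24]
0.4 [-0.06 -3.57 12.58]
0.6 [ 0.12 -3.6  12.91]
0.8 [ 0.32 -3.72 13.24]
1.0 [ 0.53 -3.1  13.58]
1.2 [ 0.72 -4.03 13.91]
1.4 [ 0.93 -3.31 14.24]
1.6 [ 1.13 -3.47 14.58]
1.4 [ 1.11 -2.14 14.91]
1.2 [ 1.09 -0.47 15.24]
1.0 [ 1.    0.37 15.58]
0.8 [ 0.85  0.66 15.91]
0.6 [ 0.65  0.58 16.24]
0.4 [ 0.46  0.37 16.58]
0.2 [ 0.26  0.96 16.91]
0.0 [ 0.05  0.56 17.24]
-0.2 [-0.15  0.72 17.58]
-0.4 [-0.36  0.63 17.91]
```

```bash
cat >> rob.py <<'E'
def av(a,n=7):
    o=[];f=[];R=[]
    for i in range(n):
        s=read_state(); p=s['eef_pos']+[0,0,OFF]-HUB
        o.append(np.degrees(np.arctan2(p@Y,p[2]))); f.append(s['ft_force']@tang(a)); R.append(s['ft_force']@rad(a)); wait(.017)
    return np.mean(o),np.mean(f),np.mean(R),s['time']
def side(d,sg,n=3,jump=1.2,step=.25):
    """d deg current command; reverse by jump then n fine steps in sg; return (cmd,F)"""
    r=np.radians
    if jump: d+=sg*jump; movel(tcp(r(d)),max_speed=10)
    o=[]
    for i in range(n): d+=sg*step; movel(tcp(r(d)),max_speed=10); o.append(av(r(d)))
    o=np.array(o); print('  side',sg,'cmd',round(d,2),'act',o[-1,0].round(2),'F',o[:,1].round(2),'lag',round(d-o[-1,0],3),'rad',o[-1,2].round(1),'t',o[-1,3])
    return d,o[:,1].mean(),d-o[-1,0]
def two(d,first=-1):
    d,f1,l1=side(d,first,jump=.5); d,f2,l2=side(d,-first)
    print('at',round(d,2),'g',round((f1+f2)/2,2),'half',round(abs(f1-f2)/2,2),'lagmean',round((l1+l2)/2,3)); 
    open('log.txt','a').write(json.dumps(['g',d,(f1+f2)/2,abs(f1-f2)/2])+"\n")
    return d
def go(d0,d1,step=10,speed=60):
    k=max(1,int(np.ceil(abs(d1-d0)/step)))
    for d in np.linspace(d0,d1,k+1)[1:]: movel(tcp(np.radians(d)),max_speed=speed)
    return d1
E
python3 - <<'E'
from rob import *
d=go(-.4,-28); d=two(d); print(d)
d=go(d,-54); d=two(d); print('cmd',d,read_state()['time'])
c=camera("scene"); cv2.imwrite("pics/scene2.png",cv2.convertScaleAbs(c["image"],alpha=1.6,beta=20))
E
```

```text
side -1 cmd -29.25 act -29.33 F [-0.78  0.44  0.86] lag 0.081 rad 6.2 t 20.4583
  side 1 cmd -27.3 act -27.66 F [-2.45 -2.64 -3.22] lag 0.355 rad 4.3 t 21.9083
at -27.3 g -1.3 half 1.47 lagmean 0.218
-27.3
  side -1 cmd -55.25 act -55.36 F [-0.53 -0.06  0.7 ] lag 0.108 rad 5.2 t 24.4333
  side 1 cmd -53.3 act -53.53 F [-1.34 -2.12 -2.4 ] lag 0.231 rad 4.1 t 25.8833
at -53.3 g -0.96 half 0.99 lagmean 0.169
cmd -53.3 25.9
```

View pics/scene2.png

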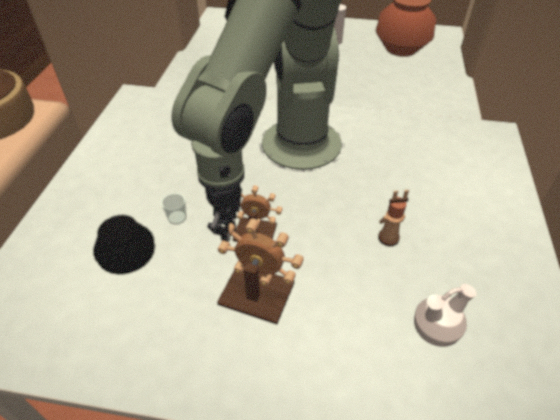

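Run:
```python
from rob import *
d=-53.3
d,f1,l1=side(d,1,n=4,jump=.5); d,f2,l2=side(d,-1,n=4,jump=1.9)
print(d,read_state()['time'])
```

```text
side 1 cmd -51.8 act -52.03 F [-2.44 -1.99 -2.16 -2.11] lag 0.228 rad 4.2 t 27.65
  side -1 cmd -54.7 act -54.8 F [0.71 1.18 0.58 0.74] lag 0.101 rad 5.8 t 29.5833
-54.699999999999996 29.6
```

Run:
```python
from rob import *
r=np.radians
s=read_state(); p=s['eef_pos']+[0,0,OFF]-HUB; a0=np.degrees(np.arctan2(p@Y,p[2])); print('held',a0)
open_gripper(); 
a1=a0+45
movel(tcp(r(a0),85),max_speed=250)
movel(tcp(r(a1),45),max_speed=250)
f=[]
for i in range(18): f.append(read_state()['ft_force']); wait(.017)
f=np.mean(f,0); print('bias',f.round(2),read_state()['time'])
movel(tcp(r(a1)),max_speed=120,guard=8); clamp()
s=read_state(); p=s['eef_pos']+[0,0,OFF]-HUB; print(s['time'],s['finger_gap'],np.degrees(np.arctan2(p@Y,p[2])),a1)
open('a1.txt','w').write(f"{a0} {a1}")
c=camera("scene"); cv2.imwrite("pics/scene3.png",cv2.convertScaleAbs(c["image"],alpha=1.6,beta=20))
```

```text
held -54.79000991584276
bias [ 0.15 -0.34  0.04] 31.3917
32.475 27.2305830250876 -9.721344313726208 -9.79000991584276
```

View pics/scene3.png

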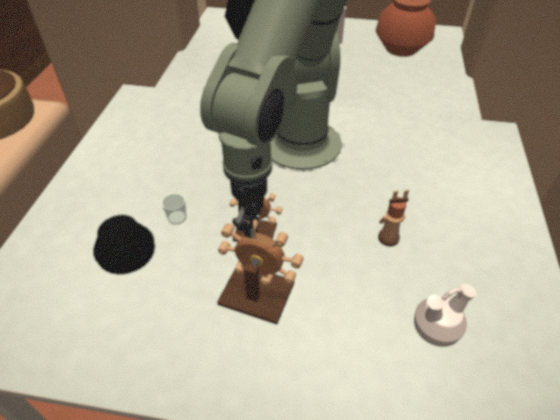

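Run:
```python
from rob import *
d=-9.79
for t in (-17.5,-46):
    d=go(d,t); 
    d,f1,l1=side(d,-1,n=4,jump=1.2); d,f2,l2=side(d,1,n=4,jump=1.9)
    print('g',(f1+f2)/2,'half',(f2-f1)/2,'lagm',(l1+l2)/2)
print(d,read_state()['time'])
```

```text
side -1 cmd -19.7 act -19.37 F [1.1  1.87 1.83 1.86] lag -0.331 rad 9.8 t 34.6917
  side 1 cmd -16.8 act -16.82 F [-1.78 -2.36 -2.13 -2.69] lag 0.019 rad 7.3 t 36.625
g -0.2879103293383667 half -1.9506781190222766 lagm -0.1561782949221069
  side -1 cmd -48.2 act -47.91 F [0.96 2.08 2.24 2.34] lag -0.287 rad 9.7 t 39.6917
  side 1 cmd -45.3 act -45.15 F [-0.58 -0.92 -1.45 -1.14] lag -0.146 rad 8.5 t 41.625
g 0.43921671525001227 half -1.463324089809603 lagm -0.21661152165885156
-45.300000000000004 41.6417
```

Run:
```python
from rob import *
r=np.radians
s=read_state(); p=s['eef_pos']+[0,0,OFF]-HUB; a0=np.degrees(np.arctan2(p@Y,p[2])); print('held',a0)
open_gripper(); a1=a0+45
movel(tcp(r(a0),75),max_speed=250)
movel(tcp(r(a1),45),max_speed=250)
movel(tcp(r(a1)),max_speed=120,guard=8); clamp()
s=read_state(); print(s['time'],s['finger_gap'],a1)
d=a1
d,f1,l1=side(d,-1,n=5,jump=.8); d,f2,l2=side(d,1,n=5,jump=1.9)
d=go(d,31)
d,f1,l1=side(d,1,n=5,jump=1.2); d,f2,l2=side(d,-1,n=5,jump=1.9)
print(d,read_state()['time'])
```

```text
held -45.14219853564235
44.1917 27.313787796452857 -0.14219853564235052
  side -1 cmd -2.19 act -1.89 F [2.1  2.23 2.6  2.8  2.68] lag -0.301 rad 6.6 t 46.2917
  side 1 cmd 0.96 act 0.76 F [-1.19 -1.71 -1.49 -1.91 -1.45] lag 0.198 rad 6.6 t 48.5917
  side 1 cmd 33.45 act 33.2 F [-1.82 -2.03 -2.47 -2.55 -2.61] lag 0.254 rad 8.9 t 52.2083
  side -1 cmd 30.3 act 30.31 F [1.1  1.73 1.75 1.85 1.62] lag -0.012 rad 6.7 t 54.5083
30.300000000000004 54.525
```

Run:
```python
from rob import *
from fit import fit
d=go(30.3,17.6,step=6.5,speed=40); d=go(d,16.7,speed=10); wait(.3)
o=av(np.radians(d)); print(o,read_state()['finger_gap'])
for n in("scene","top"):
    c=camera(n); cv2.imwrite(f"pics/{n}4.png",cv2.convertScaleAbs(c["image"],alpha=1.6,beta=20)); np.savez(f"{n}4.npz",**c)
```

```text
(np.float64(16.523279421222043), np.float64(0.5275622600056653), np.float64(8.234875715236985), 56.0583) 27.08508183752659
```

View pics/scene4.png

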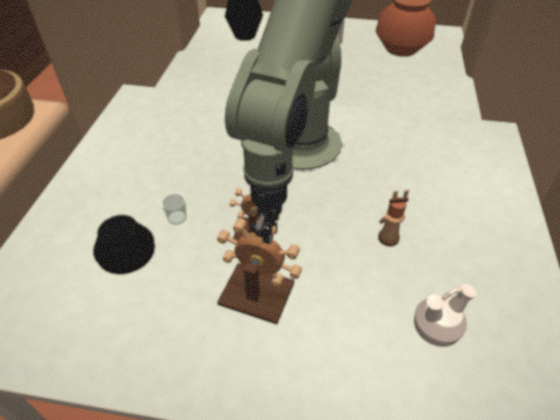

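Run:
```python
from fit import *
c=dict(np.load("scene4.npz")); P=cloud(c).reshape(-1,3)
m=(P[:,2]>60)&(P[:,2]<215)&(P[:,0]>540)&(P[:,0]<690)&(abs(P[:,1]+25)<125); P=P[m]
for q in np.arange(-20,25,2.5):
    e=sdf(P,[590.5,-22.8,-.18,np.radians(q),128.7]); print(q,np.minimum(abs(e),6).mean().round(2),end='; ')
from scipy.optimize import least_squares
q=np.degrees(least_squares(lambda p:sdf(P,[590.5,-22.8,-.18,p[0],128.7]),[np.radians(16.7)],loss='soft_l1',f_scale=2).x); print(q)
```

```text
-20.0 2.97; -17.5 3.11; -15.0 3.21; -12.5 3.36; -10.0 3.47; -7.5 3.47; -5.0 3.48; -2.5 3.47; 0.0 3.39; 2.5 3.24; 5.0 3.14; 7.5 3.0; 10.0 2.85; 12.5 2.64; 15.0 2.18; 17.5 2.14; 20.0 2.6; 22.5 2.84; [16.36507846]
```

Run:
```python
from workcell import *
s=read_state(); print(s['time'],s['finger_gap'],abs(s['qvel']).max()); finish_job()
```

```text
56.175 26.774310329594186 0.0020184611277196196
the job is handed in; nothing more can be done
```

I turned the sun until the heavy side points straight down, to the best of my measurement. I handed it in at 56.2 s of the 72 s, with a bead still gripped and the arm still.

**Finding the heavy side:** I felt the larger sun in both directions at several angles, moving to the next bead twice. Averaging the two directions gave these pulls at the bead:

| Turn of the sun, q (degrees) | Pull at the bead (N) |
|---|---|
| 0 | −1.45 |
| −53 | −0.7 |
| −63 | −0.27 |
| −58, last grip | −0.40 |
| −90, last grip | +0.48 |
| −92 | +0.48 |

The pull passes through zero, which is heavy side down, at about q = −73°. The last two grips put it at −73.7° and −72.9°.

**Last checks:**
- **Angle:** the gripped bead stands at +16.5° by the arm and +16.4° by the depth camera, which is q of about −73.5°.
- **Grip:** the fingers are closed on the bead at about 27 mm.
- **Bystanders:** the pot, vase, votive glass and figure are at the same places in the picture as at the start.

**Doubts:**
- **Friction:** it measured about 1.5 to 2.1 N per direction, where 2.5 N was expected. The arm gives way a little when it stops, so I relied on the two-direction averages.
- **Force sensor:** its zero was uncertain by 0.1 N or more; one reading in free air was 0.34 N off. I estimate the final angle is good to about ±5°.

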